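Clamp a gear in the rebuild fixture

ROBOT

A 7-joint arm with a two-finger parallel gripper is mounted at the origin on the work surface. World frame = base frame: x ahead of the robot, y to its left, z up, the work surface at z = 0. Lengths are in mm, angles in rad, forces in N, time in s.
With the tool pointing down it reaches from about 400 to 850 mm from the base axis. Payload 4.5 kg.
Tool frame: the origin (TCP) lies at the very end of the fingers, on their centre line; the grasp point (between the pads) lies robot.grip_depth behind it (robot.grip_depth is the distance from the TCP to the grasp point, in mm); z points along the fingers, y is the direction in which the jaws open and shut (so a half turn about z gives the same grasp; the last joint's range is limited). The gripper opens to 88 mm and grips with 3 to 60 N. Pads are 18 mm wide; open, the fingers measure 123 mm over their backs; the gripper's body (75 mm by 187 mm) begins 45 mm behind the grasp point.
Start: joints at [-1.121, 0.689, -0.195, 1.565, 0.157, 0.902, -0.215], TCP at [252.435, 571.778, 238.743] pointing down, gripper open.
Joint ranges: [-3.01, 3.01], [-0.46, 2.08], [-1.47, 1.51], [0.13, 2.56], [-1, 4.14], [0.04, 2.09], [-2.66, 2.66]. Speed limits (rad/s): [2.57, 2.57, 3.14, 3.14, 3.14, 3.14, 3.14].

INTERFACE

Orientations are given as a rotation vector (axis times angle).
In Python, from station import robot gives the robot as it stands.
- The arm moves only by the shell command python3 -m inch 'ROWS' [FORCE]. ROWS is JSON, a list of rows, each an object with "delta_pos": the shift along the tool's x, y, z in mm, a list of three; "dr": the turn, a rotation vector about the tool's x, y, z in rad, a list of three; "fingers": the closure, from 0 (fully open) to 1 (shut). In form: [{"delta_pos": [x, y, z], "dr": [rx, ry, rz], "fingers": fingers}, ...]. A call has exactly 8 rows; each row shifts and turns the commanded pose from where the row before left it, along the tool's axes as they then stand; what a row does not reach is not made up. A row lasts 1/12 s, in which the tool goes at most 41.7 mm and 7.16 degrees, less where a joint would pass 70% of its speed; a pose out of reach is approached as far as the arm can. A call is refused whole if a number of a shift passes 41.7 or a number of a turn 0.125, either way. A call with a gripper value outside its range is refused whole. The fingers move at their own pace and stop on an object; FORCE is the grip in N (left out, the last holds). Time passes only in rows, so rows that do not move let the fingers close, or fill a call up. It gives the time, the measured TCP pose, the force and the opening at its end, in the units of the state.
- robot.read_state(): the state, without advancing time (a new reading comes with each control period).
- robot.read_camera(name): name is "scene" or "top" or "wrist"; returns a dict with "color" (384x512x3 uint8, blue, green, red), "depth" (384x512 float32, mm along the optical axis (not along the pixel's ray), 0 where there is no reading), "vfov" (degrees; the focal length in pixels is half the picture's height over the tangent of half this angle, whatever the lens; pixels are square), "cx", "cy" (the principal point, pixels), "origin" and "orientation" of the camera in the world. Camera axes: x right, y down, z forward; pixel columns grow to the right and rows downward; lengths in mm; the calibration is good to about 2 mm. A picture is of the moment at which its call begins.
- robot.close_job(): hands the job in, once; it reports no verdict.
The state is a dict: "clock": time; "q": joint angles; "joint_velocities": joint speeds; "tau": joint torques, N m; "eef_pos": TCP position; "ee_rot": TCP orientation; "contact_force": force on the tool from outside, world axes, zero at the start; "torque": the same for the moment, N m; "opening": opening from 0.0 (shut) to 1.0 (fully open).
Only numpy, scipy, OpenCV 4.12 (cv2) and the standard library are available. Lean on these libraries where they do the work, as an engineer would, in place of code of your own. Each camera call takes 0.05 s, during which the arm holds its last target. There are 200 camera calls.

TASK

Put the hubbed gear on the fixture's brass post so that it sits flat and fully home, and let go of it. Then swing the red-knobbed clamp handle up over its cam until it meets the red stop, and push it down until it is fully home in the low notch, so that the keeper end of the bar traps the gear. Do it by feel: do not jam the handle hard against the stop or the notch, and leave everything else on the bench where it is.

Things in the scene. Friction and masses are not known exactly. Their poses are not given: they have to be found in the camera images.
- gear: Steel spur gear lying flat: toothed disc 84 mm across, 20 mm thick, with a plain round aluminium hub 34 mm in diameter rising 30 mm above the disc; bore 21 mm right through; 0.4 to 0.6 kg. Origin: centre of the underside, z up along the bore. Starts on the bench on either side of the fixture (a copper drum lies on the other).
- fixture: Blue holding fixture, fixed to the bench: plate 150 (x) by 250 (y) by 20 mm, origin at the centre of its underside, z up. Gear post at its x 0, y +65 mm; clamp pivot (30 mm across, 82 mm tall) at x 0, y -20. Yaw within 0.35 rad. The clamp's knob points roughly to fixture -x when open and to -y when closed.
- seat (a point): Centre of the top of the steel step (60 mm across, 32 mm above the fixture's underside) on which the gear's origin comes to lie. From it rises the brass post: 18 mm in diameter, 30 mm tall, tapered over its top 8 mm to 10 mm. Axes as the fixture's.
- pivot (a point): On the clamp's vertical turning axis, at the plate's top face. Round it, at 50 mm radius, runs the cam ring, 16 mm wide: low steel start, brass ramp (rises 10 mm over 0.62 rad), high flat, dark notch 14 mm wide and 16 mm deep, then the red stop, which is the notch's far wall and 8 mm above the flat.
- knob_top (a point): Centre of the top of the clamp's red upright knob: 24 mm in diameter, 40 mm tall, standing on the steel bar (20 mm wide, 12 mm thick) 100 mm from the turning axis; 112 mm above the fixture's underside at lift 0. x axis along the bar, outwards.
- keeper (a point): Underside of the tip of the bar's other half, the red-soled keeper, 60 mm from the turning axis opposite the knob; 60 mm above the fixture's underside at lift 0. When the clamp is closed it lies over the gear's disc, beside the hub, 2 mm above it.
- swing (a joint): Angle of the clamp bar, rad, growing counter-clockwise seen from above; starts between -0.35 and -0.08 (open). The knob lies from the pivot at angle swing - 2.771 rad in the fixture's frame. Push at the knob: about 1 N, up to about 12 N on the ramp, then the rigid red stop. The notch's middle lies anywhere from 1.08 to 1.32: the ring is reset for each job.
- lift (a joint): Height of the clamp bar on its post, m: 0 at the start, about +0.010 on the cam's high flat, about -0.006 down in the notch. The bar rises by itself when the knob is pushed sideways up the ramp. The post is stiff (4.5 N friction, 3 N weight): the bar stays up where left and must be pushed down at the knob with 3 to 10 N, over the notch.
- follower: Brass pin, 10 mm in diameter, under the bar 50 mm out towards the knob; it rides on the cam and has 2 mm of play each side in the notch. Against the red stop it is over the notch. Load on it must stay under 60 N: knob pushes count double at the stop, so keep them under 20 N. Origin: on the turning axis, 53 mm above the fixture's underside at lift 0.
- drum: Plain copper drum, 68 mm across, 42 mm tall, no teeth; a bystander.
- screwdriver: Red screwdriver lying on the bench; a bystander.
- wrench: Steel wrench lying beyond the fixture; a bystander.
- socket: Steel socket, 28 mm across, 42 mm tall, beyond the fixture; a bystander.
- jar: Clear jar with white cap, 70 mm across, 85 mm tall; a bystander.
- cap: Small blue plastic cup, 60 mm across, 28 mm tall, on the right; a bystander.
Mind the look-alikes: they are no part of the job. Leave any blue look-alike of the gear alone.

How it is judged (in metres and radians):
On the way, in this order (a step that is already met when the one before it is completed fails the run):
1. the gear sits fully home on the post, level, and is let go (horizontal distance between gear and seat below 0.0035 m and z of gear in the frame of seat between -0.003 and 0.003 m and angle between gear's own z axis and vertical below 0.06 rad and not (contact force between the fingers and gear above 0.1 N)), for 0.2 s.
2. the clamp handle is turned up onto the high part of the cam (value of joint swing above 0.6 rad and value of joint lift above 0.007 m), for 0.1 s.
At the end, for the whole second after the job is handed in: The gear sits on its post (within 3.5 mm of the axis, within 3 mm of the seat in height, within 0.06 rad of level) and at rest, and the clamp handle is down in the low notch: lift below -0.004 m at a swing above 0.95 rad (horizontal distance between gear and seat below 0.0035 m and z of gear in the frame of seat between -0.003 and 0.003 m and angle between gear's own z axis and vertical below 0.06 rad and value of joint lift below -0.004 m and value of joint swing above 0.95 rad and linear speed of gear below 0.02 m/s); the robot touches nothing.
It fails at once if the handle is forced: the follower pin is loaded with more than 60 N (contact force between follower and anything else above 60 N).
It fails at once if a bystander is shifted by more than 30 mm (distance of any of drum, screwdriver, wrench, socket, jar, cap from where it was at the start of the episode above 0.03 m).
It also fails if it takes over 72 s, if anything falls off the work surface, if the arm or the gripper's body presses on something with over 40 N, if the wrist force passes 120 N, or if a joint passes its speed limit or range.

## Working session

There is one attempt and no reset: what is moved stays moved. The work goes in short steps, Python scripts to look and compute and a shell command to move; the robot and the scene stay as the last step left them, time stands still between calls to the robot, and variables do not carry over. Pictures are saved under pics/ and viewed, about 8 in all and at most 12, crops included, and the job is handed in when it is done.

```bash
ls; mkdir -p pics
cat > h.py <<'E'
import numpy as np, cv2
from scipy.spatial.transform import Rotation as R
from station import robot
def shot(n,fn=None):
    c=robot.read_camera(n)
    if fn: cv2.imwrite('pics/'+fn,c['color'])
    return c
def rot(o):
    o=np.array(o,float)
    return o if o.shape==(3,3) else (R.from_rotvec(o).as_matrix() if o.size==3 else R.from_quat(o).as_matrix())
def f(c): return c['color'].shape[0]/2/np.tan(np.radians(c['vfov'])/2)
def ray(c,u,v):
    d=np.array([(u-c['cx'])/f(c),(v-c['cy'])/f(c),1.])
    return np.array(c['origin'],float),rot(c['orientation'])@d
def plane(c,u,v,z):
    o,d=ray(c,u,v); return o+d*(z-o[2])/d[2]
def cloud(c):
    h,w=c['depth'].shape; v,u=np.mgrid[:h,:w]; D=c['depth']
    p=np.stack([(u-c['cx'])/f(c)*D,(v-c['cy'])/f(c)*D,D],-1)
    return p@rot(c['orientation']).T+np.array(c['origin'])
def tri(c1,p1,c2,p2):
    o1,d1=ray(c1,*p1);o2,d2=ray(c2,*p2)
    s=np.linalg.lstsq(np.stack([d1,-d2],1),o2-o1,rcond=None)[0]
    a=o1+d1*s[0];b=o2+d2*s[1]; return (a+b)/2,np.linalg.norm(a-b)
E
python3 - <<'E'
from h import *
import pickle
cs={n:shot(n) for n in('scene','top','wrist')}
pickle.dump(cs,open('c0.pkl','wb'))
cv2.imwrite('pics/a.png',np.vstack([cs['top']['color'],cs['scene']['color']])[:, :])
im=np.hstack([cs['top']['color'],cs['scene']['color']]);cv2.imwrite('pics/a.png',cs['top']['color']);cv2.imwrite('pics/b.png',cs['scene']['color'])
for n,c in cs.items(): print(n,c['vfov'],c['cx'],c['cy'],c['origin'],c['orientation'])
print(robot.read_state(),robot.grip_depth)
E
```

```text
pics
scene 43.67099621426836 261.0642953003062 196.5471538782754 [1386.77653135 -732.01359965  798.40157046] [-2.00383626 -0.91701185  0.45991561]
top 42.61296134557672 246.78764495965734 185.9292057575739 [ 327.94628833  -21.72058904 1608.79119464] [-2.15741638  2.11366593 -0.17925591]
wrist 71.66686382317216 257.3774248119594 191.67572790538236 [176.46287638 605.16372361 383.91222972] [2.39678581 1.56310015 0.24955127]
{'clock': 0.15, 'q': array([-1.12119998,  0.68979012, -0.19453464,  1.56610084,  0.15730597,
        0.90248264, -0.21513421]), 'joint_velocities': array([ 0.00141929, -0.00299168, -0.00125928, -0.00349926,  0.00114004,
       -0.00133141,  0.00101214]), 'tau': array([-2.49051009e-03, -5.27867210e+01, -1.26905914e+00, -1.53589010e+01,
       -5.25834539e-02,  3.82185928e-03,  1.13617018e-04]), 'eef_pos': array([252.28597433, 571.29724632, 238.09633815]), 'ee_rot': array([-6.48336323e-01, -3.07377264e+00,  2.16394025e-03]), 'contact_force': array([ 0.49250247, -0.89365313, -0.54719544]), 'torque': array([-0.00388873,  0.02783065,  0.00015622]), 'opening': 1.0049582598144418} 18.700000000000003
```

View pics/a.png

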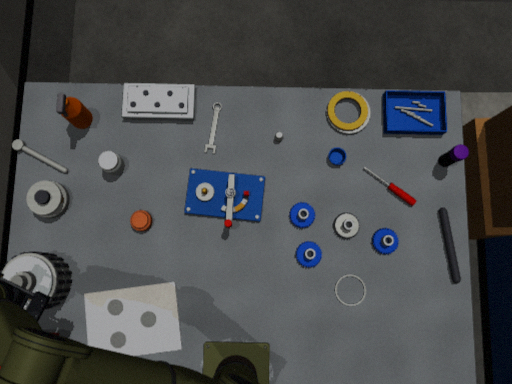

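View pics/b.png

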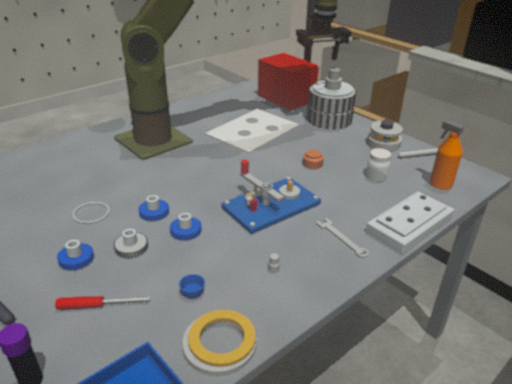

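Run:
```python
from h import *
import pickle
cs=pickle.load(open('c0.pkl','rb'))
t=cs['top']['color'];s=cs['scene']['color']
a=cv2.resize(t[160:275,175:405],None,fx=3.4,fy=3.4,interpolation=cv2.INTER_CUBIC)[:,:780]
b=cv2.resize(s[150:240,100:330],None,fx=3.4,fy=3.4,interpolation=cv2.INTER_CUBIC)[:200+106,:780]
im=np.vstack([a[:,:],cv2.resize(b,(a.shape[1],b.shape[0]))])[:]
im=cv2.resize(im,None,fx=.85,fy=.85);print(im.shape);cv2.imwrite('pics/c.png',im)
for n in('top','scene'):
    P=cloud(cs[n]); 
    for u,v in ([(346,225),(302,215),(309,254),(385,240),(205,191),(228,223),(231,181)] if n=='top' else [(129,236),(129,246),(289,186),(245,163)]): print(n,u,v,P[v,u].round())
```

```text
(592, 663, 3)
top 346 225 [ 475. -350.   -6.]
top 302 215 [ 504. -205.   -1.]
top 309 254 [ 378. -228.    2.]
top 385 240 [ 428. -473.    9.]
top 205 191 [569. 111.  56.]
top 228 223 [463.  33. 114.]
top 231 181 [600.  29.  70.]
scene 129 236 [ 489. -354.   48.]
scene 129 246 [ 487. -357.   17.]
scene 289 186 [580. 108.  50.]
scene 245 163 [476.  30. 108.]
```

View pics/c.png

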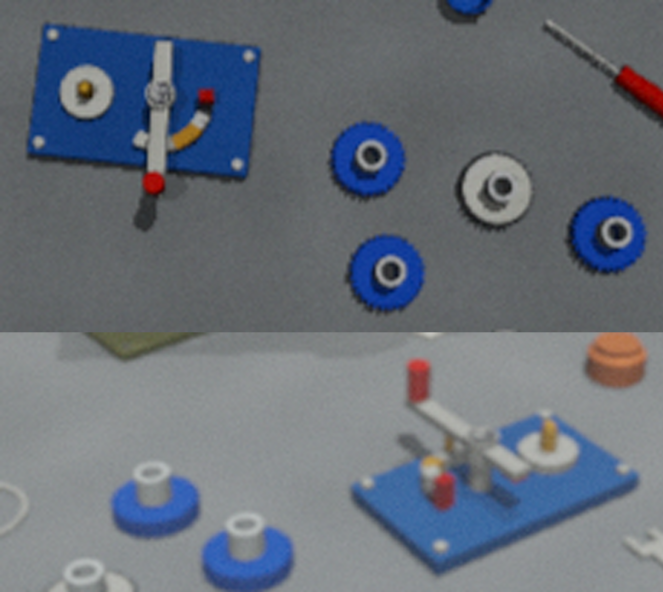

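The gear is the bare-steel toothed disc with an aluminium hub at top (346,225). The blue ones at (302,215), (309,254) and (385,240) are look-alikes, and the copper drum is at (141,221). The fixture is at about (225,195), with the knob at (228,223) and the post at (205,191).

```bash
cat >> h.py <<'E'
def to_tool(target,yaw=None):
    """shift in present tool axes to target TCP (mm); turn dr_z so that tool y has world angle yaw (deg)"""
    s=robot.read_state(); M=rot(s['ee_rot']); d=M.T@(np.array(target)-s['eef_pos'])
    print('clk',round(s['clock'],2),'tcp',s['eef_pos'].round(1),'F',s['contact_force'].round(1),'open',round(s['opening'],3))
    cur=np.degrees(np.arctan2(M[1,1],M[0,1])); print('tilt',np.degrees(np.arccos(-M[2,2])).round(2),'yaw',cur.round(2),'shift',d.round(1))
    if yaw is not None: print('dr_z total',np.radians((cur-yaw+180)%360-180).round(4))
E
python3 - <<'E'
from h import *
import pickle
c=pickle.load(open('c0.pkl','rb'))['wrist']
s=robot.read_state(); M=rot(s['ee_rot'])
print('cam in tool',M.T@(np.array(c['origin'])-s['eef_pos']), 'axes', (M.T@rot(c['orientation'])).round(3))
to_tool([540,60,300],0)
E
```

```text
cam in tool [  83.02724082    0.1556114  -145.82457875] axes [[ 0.    -0.949 -0.315]
 [ 1.     0.001 -0.001]
 [ 0.001 -0.315  0.949]]
clk 0.15 tcp [252.3 571.3 238.1] F [ 0.5 -0.9 -0.5] open 1.005
tilt 0.08 yaw 66.18 shift [-469.7 -351.6  -61.4]
dr_z total 1.155
```

```bash
python3 -m inch '[{"delta_pos":[-30,-19,0.5],"dr":[0,0,0],"fingers":0},{"delta_pos":[-30,-19,0.5],"dr":[0,0,0],"fingers":0},{"delta_pos":[-30,-19,0.5],"dr":[0,0,0],"fingers":0},{"delta_pos":[-30,-19,0.5],"dr":[0,0,0],"fingers":0},{"delta_pos":[-30,-19,0.5],"dr":[0,0,0],"fingers":0},{"delta_pos":[-30,-19,0.5],"dr":[0,0,0],"fingers":0},{"delta_pos":[-30,-19,0.5],"dr":[0,0,0],"fingers":0},{"delta_pos":[-30,-19,0.5],"dr":[0,0,0],"fingers":0}]'
python3 -m inch '[{"delta_pos":[-30,-19,0.5],"dr":[0,0,0],"fingers":0},{"delta_pos":[-30,-19,0.5],"dr":[0,0,0],"fingers":0},{"delta_pos":[-30,-19,0.5],"dr":[0,0,0],"fingers":0},{"delta_pos":[-30,-19,0.5],"dr":[0,0,0],"fingers":0},{"delta_pos":[-30,-19,0.5],"dr":[0,0,0],"fingers":0},{"delta_pos":[-30,-19,0.5],"dr":[0,0,0],"fingers":0},{"delta_pos":[-30,-19,0.5],"dr":[0,0,0.115],"fingers":0},{"delta_pos":[-30,-19,0.5],"dr":[0,0,0.115],"fingers":0}]'
python3 -m inch '[{"delta_pos":[0,0,0],"dr":[0,0,0.115],"fingers":0},{"delta_pos":[0,0,0],"dr":[0,0,0.115],"fingers":0},{"delta_pos":[0,0,0],"dr":[0,0,0.115],"fingers":0},{"delta_pos":[0,0,0],"dr":[0,0,0.115],"fingers":0},{"delta_pos":[0,0,0],"dr":[0,0,0.115],"fingers":0},{"delta_pos":[0,0,0],"dr":[0,0,0.115],"fingers":0},{"delta_pos":[0,0,0],"dr":[0,0,0.115],"fingers":0},{"delta_pos":[0,0,0],"dr":[0,0,0.115],"fingers":0}]'
python3 - <<'E'
from h import *
import pickle
c=shot('wrist','d.png');pickle.dump(c,open('w1.pkl','wb'))
to_tool([570,100,230],0);print(robot.read_state()['q'].round(2))
E
```

```text
clock: 0.82
eef_pos: [411.2, 334.1, 234.6]
ee_rot: [-0.648, -3.074, 0.0]
contact_force: [1.0, 0.4, -0.1]
opening: 1.0
clock: 1.48
eef_pos: [566.4, 96.3, 230.5]
ee_rot: [-1.005, -2.977, -0.001]
contact_force: [0.3, -0.1, -1.0]
opening: 1.002
clock: 2.15
eef_pos: [565.0, 97.8, 230.5]
ee_rot: [-2.222, -2.22, 0.001]
contact_force: [0.3, -0.3, -0.8]
opening: 0.999
clk 2.2 tcp [565.   98.  230.5] F [-0.5  0.6  0.5] open 1.001
tilt 0.02 yaw -0.3 shift [2.  4.9 0.5]
dr_z total -0.0052
[-0.3   0.63  0.08  1.74 -0.07  0.77 -0.19]
```

View pics/d.png

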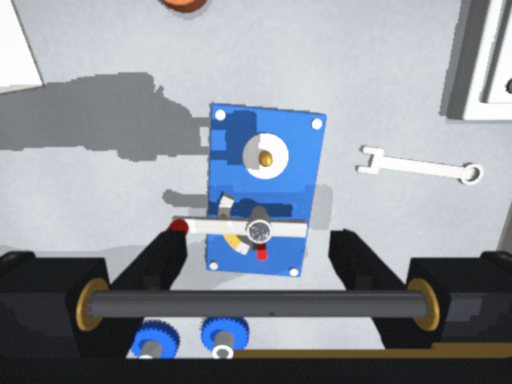

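The wrist view shows the post at (265,157), the pivot at (259,230), the knob at (177,227), the plate screws near the plate's corners, and the red stop at (262,254).

```bash
cat > fx.py <<'E'
from h import *
import pickle
def comp(m,pt):
    n,l,st,ce=cv2.connectedComponentsWithStats(m.astype(np.uint8))
    d=[np.hypot(*(ce[i]-pt)) if st[i,4]>4 else 1e9 for i in range(1,n)]; i=1+int(np.argmin(d)); return ce[i],st[i],(l==i)
def hsv(c): return cv2.split(cv2.cvtColor(c['color'],cv2.COLOR_BGR2HSV))
def red(c):
    h,s,v=hsv(c); return ((h<8)|(h>172))&(s>150)&(v>60)
def brass(c):
    h,s,v=hsv(c); return (h>10)&(h<28)&(s>100)&(v>60)
def blue(c):
    h,s,v=hsv(c); return (h>100)&(h<125)&(s>140)&(v>40)
E
python3 - <<'E'
from fx import *
cs=pickle.load(open('c0.pkl','rb'));w=pickle.load(open('w1.pkl','rb'))
V={'top':cs['top'],'scene':cs['scene'],'w':w}
post={'top':(205,191),'scene':(289,186),'w':(265,157)};knob={'top':(228,223),'scene':(245,163),'w':(177,227)};sc={'top':(205,191),'scene':(289,190),'w':(265,157)}
B={};K={}
for n,c in V.items():
    ce,st,m=comp(brass(c),post[n]);B[n]=ce
    k,ks,km=comp(red(c),knob[n]);K[n]=k
    print(n,'post',ce.round(1),st,'knob',k.round(1),ks)
# plate from wrist
h,s,v=hsv(w); _,st,m=comp(blue(w),(280,200))
m=cv2.morphologyEx(m.astype(np.uint8),cv2.MORPH_CLOSE,np.ones((25,25)))
cnt=max(cv2.findContours(m,0,2)[0],key=cv2.contourArea)
q=cv2.approxPolyDP(cv2.convexHull(cnt),8,True)[:,0]
for p in q: print('corner',p,plane(w,*p,20)[:2].round(1))
# screws, refined
white=(s<60)&(v>140)
S=[]
for p in [(220,114),(317,124),(294,272),(214,266)]:
    ce,st,_=comp(white,p);S.append(plane(w,*ce,20)[:2]);print('screw',ce.round(1),st[4],S[-1].round(1))
S=np.array(S);print('centre',S.mean(0));e=S[0]-S[3]+S[1]-S[2];print('yaw from screws',np.degrees(np.arctan2(e[1],e[0]))-90)
# step
ce,st,m2=comp(white,(255,150));cn=max(cv2.findContours(m2.astype(np.uint8),0,2)[0],key=cv2.contourArea)
print('step ellipse',cv2.fitEllipse(cv2.convexHull(cn)),st)
e=cv2.fitEllipse(cv2.convexHull(cn));print('step @32',plane(w,*e[0],32))
P=cloud(w)
print('step depth z',np.median(P[m2][:,2]),'plate z',np.median(P[blue(w)&(np.abs(P[...,2]-20)<15)][:,2]))
for a,b in (('w','scene'),('w','top'),('scene','top')): print(a,b,'post',*[np.round(x,1) for x in tri(V[a],B[a],V[b],B[b])])
cv2.imwrite('pics/e.png',cv2.resize(w['color'][95:285,150:340],None,fx=3.1,fy=3.1,interpolation=cv2.INTER_CUBIC))
E
```

```text
top post [203.7 190.1] [202 188   5   5  19] knob [227.6 223. ] [224 220   8   7  45]
scene post [289.5 185.5] [288 181   4  10  34] knob [244.4 161.5] [242 160   6   4  19]
w post [265.2 158.3] [259 151  13  15 151] knob [178.6 225.8] [168 220  20  14 167]
corner [213 104] [507.4 179.5]
corner [325 116] [651.2 164.8]
corner [307 222] [636.7  15. ]
corner [208 215] [492.1  26.1]
screw [220.2 114.6] 85 [516.  166.6]
screw [316.4 123.5] 83 [640.7 155.4]
screw [293.4 271.5] 51 [620.5 -70.1]
screw [213.4 265.3] 49 [495.5 -58.9]
centre [568.15867284  48.2768023 ]
yaw from screws -5.159934639974992
step ellipse ((264.99188232421875, 155.56143188476562), (45.26315689086914, 45.85006332397461), 6.2916998863220215) [ 243  133   45   46 1468]
step @32 [573.8825019  115.61231475  32.        ]
step depth z 31.849277865869254 plate z 19.896646560906248
w scene post [574.2 115.2  45.9] 1.2
w top post [573.1 115.9  50.3] 1.2
scene top post [573.5 116.7  44.8] 0.2
```

View pics/e.png

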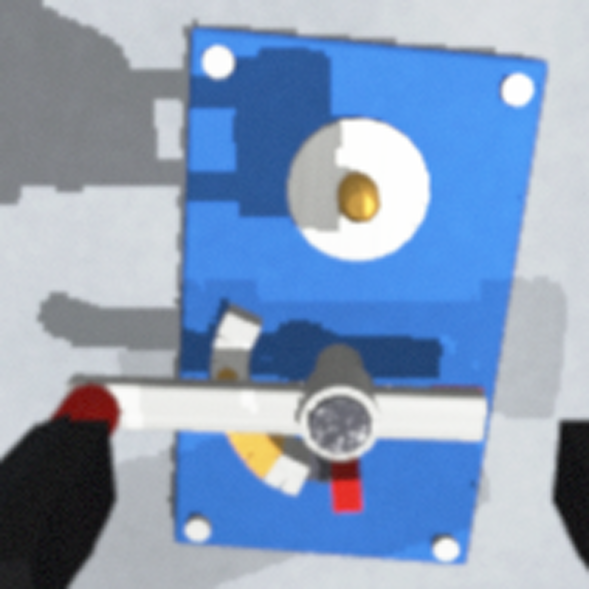

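```bash
python3 -m inch '[{"delta_pos":[-25,-5,1],"dr":[0,0,0],"fingers":0},{"delta_pos":[-25,-5,1],"dr":[0,0,0],"fingers":0},{"delta_pos":[-25,-5,1],"dr":[0,0,0],"fingers":0},{"delta_pos":[-25,-5,1],"dr":[0,0,0],"fingers":0},{"delta_pos":[-25,-5,1],"dr":[0,0,0],"fingers":0},{"delta_pos":[-25,-5,1],"dr":[0,0,0],"fingers":0},{"delta_pos":[-25,-5,1],"dr":[0,0,0],"fingers":0},{"delta_pos":[-25,-5,1],"dr":[0,0,0],"fingers":0}]'
python3 -m inch '[{"delta_pos":[-25,-5,1],"dr":[0,0,0],"fingers":0},{"delta_pos":[-25,-5,1],"dr":[0,0,0],"fingers":0},{"delta_pos":[-25,-5,1],"dr":[0,0,0],"fingers":0},{"delta_pos":[-25,-5,1],"dr":[0,0,0],"fingers":0},{"delta_pos":[-25,-5,1],"dr":[0,0,0],"fingers":0},{"delta_pos":[-25,-5,1],"dr":[0,0,0],"fingers":0},{"delta_pos":[-25,-5,1],"dr":[0,0,0],"fingers":0},{"delta_pos":[0,0,0],"dr":[0,0,0],"fingers":0}]'
python3 - <<'E'
from fx import *
c=shot('wrist','f0.png');pickle.dump(c,open('w2.pkl','wb'))
to_tool([483,-353,75],0)
P=cloud(c);m=(P[...,2]>38)&(P[...,2]<62)&(np.hypot(P[...,0]-483,P[...,1]+353)<40)
p=P[m];print('hub top',len(p),p.mean(0),np.median(p[:,2]))
m2=(P[...,2]>12)&(P[...,2]<26)&(np.hypot(P[...,0]-483,P[...,1]+353)<60);p=P[m2];print('disc',len(p),p.min(0),p.max(0),np.median(p[:,2]))
for mm in(m,m2):
    cn=max(cv2.findContours(mm.astype(np.uint8),0,2)[0],key=cv2.contourArea);print(cv2.minEnclosingCircle(cn),cv2.fitEllipse(cv2.convexHull(cn)))
    e=cv2.fitEllipse(cv2.convexHull(cn))[0];print(plane(c,*e,50 if mm is m else 20))
E
```

```text
clock: 2.87
eef_pos: [525.8, -103.6, 222.5]
ee_rot: [-2.212, -2.23, 0.0]
contact_force: [0.0, -0.1, 0.3]
opening: 1.001
clock: 3.53
eef_pos: [489.6, -284.4, 215.5]
ee_rot: [2.221, 2.219, -0.006]
contact_force: [0.4, -1.2, 0.8]
opening: 0.998
clk 3.58 tcp [ 490.6 -281.1  215.4] F [-0.   0.1  0.6] open 1.0
tilt 0.11 yaw 0.08 shift [-71.7  -7.6 140.5]
dr_z total 0.0015
hub top 424 [ 475.55507229 -345.98780781   47.80278939] 49.41026523017217
disc 1960 [ 433.49608722 -389.37008415   12.01608669] [ 517.30422917 -305.32140617   25.99572427] 19.770353654214972
((247.4479522705078, 220.34014892578125), 13.418601989746094) ((247.37594604492188, 220.29656982421875), (25.997121810913086, 26.727394104003906), 8.653416633605957)
[ 475.60807149 -344.74871665   50.        ]
((248.0, 212.0), 30.066692352294922) ((248.06884765625, 211.31951904296875), (56.65412139892578, 60.01192855834961), 96.17438507080078)
[ 475.44701667 -344.9521081    20.        ]
```

View pics/f0.png

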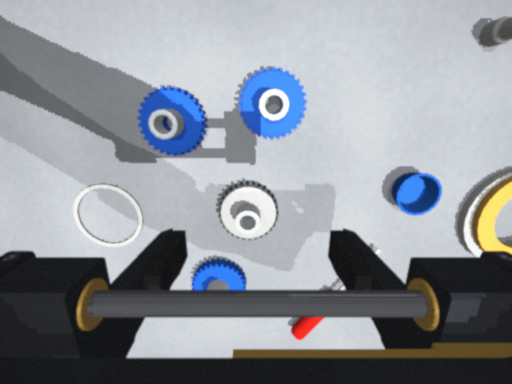

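The steel gear is at (248,211) in the wrist view and its hub top at (247,220). Blue gears are at (172,120), (271,102) and (218,275). I'm reaching for the steel one.

```bash
python3 -m inch '[{"delta_pos":[-16,-4,20],"dr":[0,0,0],"fingers":0},{"delta_pos":[-16,-4,20],"dr":[0,0,0],"fingers":0},{"delta_pos":[-16,-4,25],"dr":[0,0,0],"fingers":0},{"delta_pos":[-16,-3,25],"dr":[0,0,0],"fingers":0},{"delta_pos":[0,0,30],"dr":[0,0,0],"fingers":0},{"delta_pos":[0,0,30],"dr":[0,0,0],"fingers":0},{"delta_pos":[0,0,25],"dr":[0,0,0],"fingers":0},{"delta_pos":[0,0,10],"dr":[0,0,0],"fingers":0}]'
python3 - <<'E'
from fx import *
cs=pickle.load(open('c0.pkl','rb'));w=pickle.load(open('w2.pkl','rb'))
# hub top centre in scene / top by bright-ring pixels, triangulated with wrist
for n,p in (('scene',(130,234)),('top',(347,224))):
    c=cs[n];print(n,*[np.round(x,1) for x in tri(w,(247.4,220.3),c,p)])
to_tool([475.5,-345,24],0)
E
```

```text
clock: 4.25
eef_pos: [476.5, -338.8, 27.4]
ee_rot: [-2.208, -2.226, -0.001]
contact_force: [-0.2, -0.5, 0.7]
opening: 1.002
scene [ 476.3 -346.3   43.6] 3.2
top [ 474.3 -342.    53.8] 3.6
clk 4.25 tcp [ 476.5 -338.8   27.4] F [-0.2 -0.5  0.7] open 1.002
tilt 0.33 yaw 0.47 shift [-6.2 -1.   3.4]
dr_z total 0.0082
```

```bash
python3 -m inch '[{"delta_pos":[-4,0,2],"dr":[0,0,0],"fingers":0},{"delta_pos":[0,0,0],"dr":[0,0,0],"fingers":0},{"delta_pos":[0,0,0],"dr":[0,0,0],"fingers":0.1},{"delta_pos":[0,0,0],"dr":[0,0,0],"fingers":0.2},{"delta_pos":[0,0,0],"dr":[0,0,0],"fingers":0.3},{"delta_pos":[0,0,0],"dr":[0,0,0],"fingers":0.4},{"delta_pos":[0,0,0],"dr":[0,0,0],"fingers":0.4},{"delta_pos":[0,0,0],"dr":[0,0,0],"fingers":0.4}]' 30
python3 - <<'E'
from fx import *
to_tool([475.5,-345,24],0)
E
```

```text
clock: 4.92
eef_pos: [477.7, -345.8, 29.1]
ee_rot: [2.215, 2.227, 0.0]
contact_force: [0.0, 0.2, -0.8]
opening: 0.602
clk 4.92 tcp [ 477.7 -345.8   29.1] F [ 0.   0.2 -0.8] open 0.602
tilt 0.04 yaw 0.29 shift [ 0.8 -2.2  5.1]
dr_z total 0.0051
```

```bash
python3 -m inch '[{"delta_pos":[1,-2,5],"dr":[0,0,0],"fingers":0.4},{"delta_pos":[0,0,0],"dr":[0,0,0],"fingers":0.4},{"delta_pos":[0,0,0],"dr":[0,0,0],"fingers":0.4},{"delta_pos":[0,0,0],"dr":[0,0,0],"fingers":1},{"delta_pos":[0,0,0],"dr":[0,0,0],"fingers":1},{"delta_pos":[0,0,0],"dr":[0,0,0],"fingers":1},{"delta_pos":[0,0,0],"dr":[0,0,0],"fingers":1},{"delta_pos":[0,0,0],"dr":[0,0,0],"fingers":1}]' 40
python3 -m inch '[{"delta_pos":[0,0,0],"dr":[0,0,0],"fingers":1},{"delta_pos":[0,0,0],"dr":[0,0,0],"fingers":1},{"delta_pos":[0,0,-5],"dr":[0,0,0],"fingers":1},{"delta_pos":[0,0,-10],"dr":[0,0,0],"fingers":1},{"delta_pos":[0,0,-25],"dr":[0,0,0],"fingers":1},{"delta_pos":[0,0,-30],"dr":[0,0,0],"fingers":1},{"delta_pos":[0,0,-30],"dr":[0,0,0],"fingers":1},{"delta_pos":[0,0,-20],"dr":[0,0,0],"fingers":1}]'
python3 - <<'E'
from fx import *
to_tool([574,115,170],-5.16)
E
```

```text
clock: 5.58
eef_pos: [475.7, -344.8, 23.7]
ee_rot: [2.215, 2.227, 0.0]
contact_force: [1.2, -0.7, -0.7]
opening: 0.38
clock: 6.25
eef_pos: [475.5, -345.0, 146.7]
ee_rot: [2.215, 2.225, 0.0]
contact_force: [0.4, -0.1, -5.0]
opening: 0.383
clk 6.25 tcp [ 475.5 -345.   146.7] F [ 0.4 -0.1 -5. ] open 0.383
tilt 0.1 yaw 0.26 shift [459.5 100.7 -23.6]
dr_z total 0.0947
```

```bash
python3 -m inch '[{"delta_pos":[15,4,-12],"dr":[0,0,0],"fingers":1},{"delta_pos":[28,7,-14],"dr":[0,0,0],"fingers":1},{"delta_pos":[30,7,0],"dr":[0,0,0],"fingers":1},{"delta_pos":[30,7,0],"dr":[0,0,0],"fingers":1},{"delta_pos":[30,7,0],"dr":[0,0,0],"fingers":1},{"delta_pos":[30,7,0],"dr":[0,0,0],"fingers":1},{"delta_pos":[30,8,0],"dr":[0,0,0],"fingers":1},{"delta_pos":[30,8,0],"dr":[0,0,0],"fingers":1}]'
python3 -m inch '[{"delta_pos":[30,8,0],"dr":[0,0,0],"fingers":1},{"delta_pos":[30,8,0],"dr":[0,0,0],"fingers":1},{"delta_pos":[30,8,0],"dr":[0,0,0],"fingers":1},{"delta_pos":[30,8,0],"dr":[0,0,0],"fingers":1},{"delta_pos":[30,8,0],"dr":[0,0,0],"fingers":1},{"delta_pos":[17,4,0],"dr":[0,0,0.05],"fingers":1},{"delta_pos":[0,0,0],"dr":[0,0,0.045],"fingers":1},{"delta_pos":[0,0,0],"dr":[0,0,0],"fingers":1}]'
python3 -m inch '[{"delta_pos":[0,0,0],"dr":[0,0,0],"fingers":1},{"delta_pos":[0,0,0],"dr":[0,0,0],"fingers":1},{"delta_pos":[0,0,0],"dr":[0,0,0],"fingers":1},{"delta_pos":[0,0,0],"dr":[0,0,0],"fingers":1},{"delta_pos":[0,0,0],"dr":[0,0,0],"fingers":1},{"delta_pos":[0,0,0],"dr":[0,0,0],"fingers":1},{"delta_pos":[0,0,0],"dr":[0,0,0],"fingers":1},{"delta_pos":[0,0,0],"dr":[0,0,0],"fingers":1}]'
python3 - <<'E'
from fx import *
w=shot('wrist','g.png');pickle.dump(w,open('w3.pkl','wb'))
to_tool([574,115,170],-5.16)
print('cam',w['origin'])
u=f(w)/(w['origin'][2]-32)
h,s,v=hsv(w); white=(s<70)&(v>120)
o=np.array(w['origin']);d=rot(w['orientation']).T@(np.array([574,115,32])-o);p0=(w['cx']+f(w)*d[0]/d[2],w['cy']+f(w)*d[1]/d[2]);print('expected px',p0)
ce,st,m2=comp(white,p0);cn=max(cv2.findContours(m2.astype(np.uint8),0,2)[0],key=cv2.contourArea)
e=cv2.fitEllipse(cv2.convexHull(cn));print(e,st,plane(w,*e[0],32).round(1))
b,st,m=comp(brass(w),p0);print('post',b,st,plane(w,*b,52).round(1),plane(w,*b,60).round(1))
E
```

```text
clock: 6.92
eef_pos: [528.6, -119.9, 170.2]
ee_rot: [-2.216, -2.226, 0.001]
contact_force: [0.9, -0.5, -4.0]
opening: 0.377
clock: 7.58
eef_pos: [571.8, 47.9, 169.9]
ee_rot: [-2.316, -2.121, 0.0]
contact_force: [-0.4, -0.6, -4.5]
opening: 0.375
clock: 8.25
eef_pos: [572.5, 45.7, 169.7]
ee_rot: [-2.319, -2.119, -0.0]
contact_force: [-0.0, -0.1, -4.6]
opening: 0.377
clk 8.3 tcp [572.5  45.7 169.7] F [ 0.9  0.6 -3.3] open 0.38
tilt 0.01 yaw -5.16 shift [69.1 -4.7 -0.3]
dr_z total 0.0001
cam [579.02086502 127.95882692 315.62720319]
expected px (np.float64(253.75076463675362), np.float64(116.99581022214659))
((253.66136169433594, 116.27678680419922), (58.528968811035156, 60.40613555908203), 173.67404174804688) [ 225   86   59   61 2533] [574.  115.7  32. ]
post [253.2745098  118.22875817] [245 110  17  18 153] [573.8 114.8  52. ] [574.  115.2  60. ]
```

View pics/g.png

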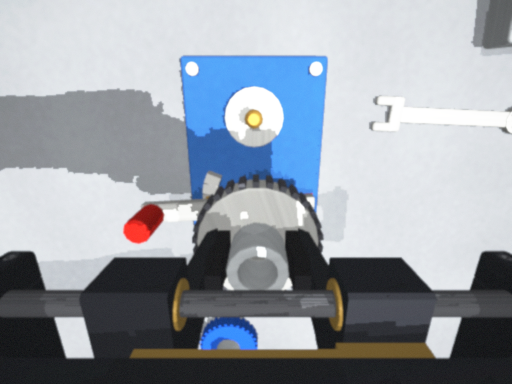

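Run:
```python
from fx import *
w=pickle.load(open('w3.pkl','rb'));P=cloud(w)
m=(np.abs(P[...,2]-196)<6);p=P[m&(np.hypot(P[...,0]-572.5,P[...,1]-45.7)<20)];print('hub',len(p),p.mean(0),p.min(0),p.max(0))
m=(np.abs(P[...,2]-166)<6)&(np.hypot(P[...,0]-572.5,P[...,1]-45.7)<52);p=P[m];print('disc',len(p),np.median(p[:,2]))
v,u=np.nonzero(m); a=m.astype(np.uint8)
# circle fit on outer (far) rim points
q=p[p[:,1]>45]; ang=np.round(np.degrees(np.arctan2(q[:,1]-45,q[:,0]-572))/4); rim=np.array([q[ang==k][np.argmax(np.hypot(*(q[ang==k][:,:2]-[572.5,45.7]).T))] for k in np.unique(ang)])
A=np.c_[2*rim[:,:2],np.ones(len(rim))];s=np.linalg.lstsq(A,(rim[:,:2]**2).sum(1),rcond=None)[0];print('circle',s[:2],np.sqrt(s[2]+s[0]**2+s[1]**2))
to_tool([574,115.5,62],-5.16)
```

```text
hub 2070 [571.97650633  46.67653368 194.78886297] [553.06074318  31.4485675  190.01546734] [590.77116118  60.2484695  201.89951012]
disc 5336 165.75527400808065
circle [571.64728262  43.3402436 ] 40.87838668218098
clk 8.3 tcp [572.5  45.7 169.7] F [ 0.9  0.6 -3.3] open 0.38
tilt 0.01 yaw -5.16 shift [ 69.6  -4.8 107.7]
dr_z total 0.0001
```

```bash
python3 -m inch '[{"delta_pos":[20,-2,0],"dr":[0,0,0],"fingers":1},{"delta_pos":[30,-2,0],"dr":[0,0,0],"fingers":1},{"delta_pos":[19.6,-0.8,0],"dr":[0,0,0],"fingers":1},{"delta_pos":[0,0,20],"dr":[0,0,0],"fingers":1},{"delta_pos":[0,0,25],"dr":[0,0,0],"fingers":1},{"delta_pos":[0,0,20],"dr":[0,0,0],"fingers":1},{"delta_pos":[0,0,10],"dr":[0,0,0],"fingers":1},{"delta_pos":[0,0,0],"dr":[0,0,0],"fingers":1}]'
python3 -m inch '[{"delta_pos":[0,0,0],"dr":[0,0,0],"fingers":1},{"delta_pos":[0,0,0],"dr":[0,0,0],"fingers":1},{"delta_pos":[0,0,2],"dr":[0,0,0],"fingers":1},{"delta_pos":[0,0,2],"dr":[0,0,0],"fingers":1},{"delta_pos":[0,0,2],"dr":[0,0,0],"fingers":1},{"delta_pos":[0,0,2],"dr":[0,0,0],"fingers":1},{"delta_pos":[0,0,2],"dr":[0,0,0],"fingers":1},{"delta_pos":[0,0,2],"dr":[0,0,0],"fingers":1}]'
python3 - <<'E'
from fx import *
to_tool([574,115.5,56],-5.16)
E
```

```text
clock: 8.97
eef_pos: [572.3, 115.3, 92.6]
ee_rot: [-2.317, -2.118, 0.006]
contact_force: [-0.1, -0.3, -4.3]
opening: 0.378
clock: 9.63
eef_pos: [574.0, 115.5, 82.6]
ee_rot: [-2.319, -2.119, -0.0]
contact_force: [0.7, 0.4, -4.1]
opening: 0.381
clk 9.63 tcp [574.  115.5  82.6] F [ 0.7  0.4 -4.1] open 0.381
tilt 0.01 yaw -5.16 shift [-0.   0.  26.6]
dr_z total 0.0001
```

```bash
python3 -m inch '[{"delta_pos":[0,0,2],"dr":[0,0,0],"fingers":1},{"delta_pos":[0,0,2],"dr":[0,0,0],"fingers":1},{"delta_pos":[0,0,2],"dr":[0,0,0],"fingers":1},{"delta_pos":[0,0,2],"dr":[0,0,0],"fingers":1},{"delta_pos":[0,0,2],"dr":[0,0,0],"fingers":1},{"delta_pos":[0,0,1],"dr":[0,0,0],"fingers":1},{"delta_pos":[0,0,0],"dr":[0,0,0],"fingers":1},{"delta_pos":[0,0,0],"dr":[0,0,0],"fingers":1}]'
python3 - <<'E'
from fx import *
to_tool([574,115.5,56],-5.16)
E
```

```text
clock: 10.3
eef_pos: [574.4, 116.1, 71.6]
ee_rot: [2.319, 2.12, 0.002]
contact_force: [0.4, 1.3, -6.5]
opening: 0.38
clk 10.3 tcp [574.4 116.1  71.6] F [ 0.4  1.3 -6.5] open 0.38
tilt 0.06 yaw -5.13 shift [-0.6 -0.3 15.6]
dr_z total 0.0005
```

```bash
python3 -m inch '[{"delta_pos":[0.4,0.3,2],"dr":[0,0,0],"fingers":1},{"delta_pos":[0,0,2],"dr":[0,0,0],"fingers":1},{"delta_pos":[0,0,2],"dr":[0,0,0],"fingers":1},{"delta_pos":[0,0,2],"dr":[0,0,0],"fingers":1},{"delta_pos":[0,0,2],"dr":[0,0,0],"fingers":1},{"delta_pos":[0,0,2],"dr":[0,0,0],"fingers":1},{"delta_pos":[0,0,1],"dr":[0,0,0],"fingers":1},{"delta_pos":[0,0,0],"dr":[0,0,0],"fingers":1}]'
python3 - <<'E'
from fx import *
to_tool([574,115.5,56],-5.16)
E
```

```text
clock: 10.97
eef_pos: [574.5, 116.2, 58.5]
ee_rot: [-2.319, -2.119, -0.001]
contact_force: [2.4, 2.4, -6.0]
opening: 0.378
clk 10.97 tcp [574.5 116.2  58.5] F [ 2.4  2.4 -6. ] open 0.378
tilt 0.02 yaw -5.14 shift [-0.7 -0.4  2.5]
dr_z total 0.0003
```

```bash
python3 -m inch '[{"delta_pos":[0.2,0.2,0.5],"dr":[0,0,0],"fingers":1},{"delta_pos":[0.2,0.2,0.5],"dr":[0,0,0],"fingers":1},{"delta_pos":[0,0,0.5],"dr":[0,0,0],"fingers":1},{"delta_pos":[0,0,0.5],"dr":[0,0,0],"fingers":1},{"delta_pos":[0,0,0.5],"dr":[0,0,0],"fingers":1},{"delta_pos":[0,0,0.4],"dr":[0,0,0],"fingers":1},{"delta_pos":[0,0,0],"dr":[0,0,0],"fingers":1},{"delta_pos":[0,0,0],"dr":[0,0,0],"fingers":1}]'
python3 - <<'E'
from fx import *
to_tool([574,115.5,56],-5.16)
E
```

```text
clock: 11.63
eef_pos: [574.7, 116.2, 55.8]
ee_rot: [-2.319, -2.119, -0.0]
contact_force: [0.5, 1.9, -2.7]
opening: 0.381
clk 11.63 tcp [574.7 116.2  55.8] F [ 0.5  1.9 -2.7] open 0.381
tilt 0.0 yaw -5.16 shift [-0.8 -0.7 -0.2]
dr_z total 0.0
```

```bash
python3 -m inch '[{"delta_pos":[0,0,0.5],"dr":[0,0,0],"fingers":1},{"delta_pos":[0,0,0],"dr":[0,0,0],"fingers":1},{"delta_pos":[0,0,0],"dr":[0,0,0],"fingers":0.2},{"delta_pos":[0,0,0],"dr":[0,0,0],"fingers":0.2},{"delta_pos":[0,0,0],"dr":[0,0,0],"fingers":0.2},{"delta_pos":[0,0,0],"dr":[0,0,0],"fingers":0.2},{"delta_pos":[0,0,0],"dr":[0,0,0],"fingers":0.2},{"delta_pos":[0,0,0],"dr":[0,0,0],"fingers":0.2}]'
python3 -m inch '[{"delta_pos":[0,0,-10],"dr":[0,0,0],"fingers":0.2},{"delta_pos":[0,0,-20],"dr":[0,0,0],"fingers":0.2},{"delta_pos":[0,0,-30],"dr":[0,0,0],"fingers":0.2},{"delta_pos":[0,0,-30],"dr":[0,0,0],"fingers":0.2},{"delta_pos":[0,0,-25],"dr":[0,0,0],"fingers":0.2},{"delta_pos":[-10,0,-15],"dr":[0,0,0],"fingers":0.2},{"delta_pos":[-20,0,0],"dr":[0,0,0],"fingers":0.2},{"delta_pos":[-20,0,0],"dr":[0,0,0],"fingers":0.2}]'
python3 - <<'E'
from fx import *
w=shot('wrist','i.png');t=shot('top');s=shot('scene');pickle.dump((w,t,s),open('w4.pkl','wb'))
to_tool([574,115.5,56],-5.16)
P=cloud(w);r=np.hypot(P[...,0]-574,P[...,1]-115.5)
for z0,z1 in((70,95),(42,62)):
    m=(P[...,2]>z0)&(P[...,2]<z1)&(r<50);p=P[m];print(len(p),'z med',np.median(p[:,2]))
    a=np.c_[p[:,:2]-[574,115.5],np.ones(len(p))];k=np.abs(p[:,2]-np.median(p[:,2]))<3;print('plane',np.linalg.lstsq(a[k],p[k,2],rcond=None)[0])
    cn=max(cv2.findContours(m.astype(np.uint8),0,2)[0],key=cv2.contourArea);e=cv2.fitEllipse(cv2.convexHull(cn));print(e[0],e[1],plane(w,*e[0],82 if z0==70 else 52))
k,ks,km=comp(red(w),(140,222));print('knob',k,ks)
kp=P[km];print(kp.min(0),kp.max(0))
E
```

```text
clock: 12.3
eef_pos: [574.7, 116.0, 55.3]
ee_rot: [2.319, 2.119, -0.0]
contact_force: [0.2, -0.1, -0.2]
opening: 0.794
clock: 12.97
eef_pos: [571.1, 67.0, 187.5]
ee_rot: [2.316, 2.121, 0.005]
contact_force: [0.2, -0.5, -0.0]
opening: 0.802
clk 13.12 tcp [570.2  64.4 186.2] F [-0.4  0.1  1.1] open 0.802
tilt 0.06 yaw -5.36 shift [ 51.3  -1.1 130.2]
dr_z total -0.0035
667 z med 81.64721740559386
plane [ 4.52409072e-03 -9.45982422e-03  8.16533004e+01]
(256.19775390625, 142.98648071289062) (35.01133346557617, 36.20832824707031) [573.48626269 114.18615135  82.        ]
3924 z med 51.849139932016186
plane [-8.50457557e-04 -6.75833150e-04  5.17772979e+01]
(256.3373718261719, 137.83070373535156) (79.69544982910156, 80.54486083984375) [573.7036556 115.3433864  52.       ]
knob [156.30934343 235.73106061] [140 217  33  37 792]
[456.57951099  23.40897224  77.55268685] [576.86576901 149.07171267 333.52624994]
```

View pics/i.png

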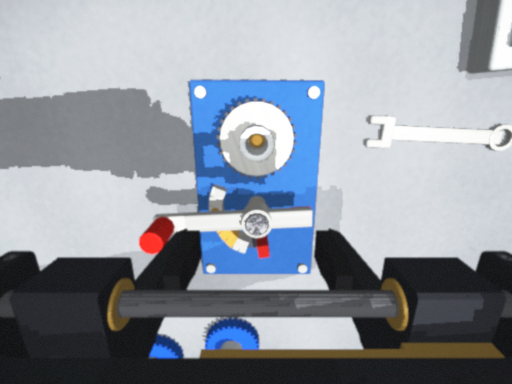

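Run:
```python
from fx import *
w,t,s=pickle.load(open('w4.pkl','rb'));P=cloud(w)
R0=red(w)
top=R0.copy();z=P[...,2]
km=R0&(z>108)&(z<118);v,u=np.nonzero(km);k=np.hypot(u-151,v-241)<30
e=np.array([u[k].mean(),v[k].mean()]);print('knob top px',e,k.sum(),P[km][k].mean(0),'plane112',plane(w,*e,112))
for n,c,p in(('top',t,(228,223)),('scene',s,(244,162))):
    ce,st,m=comp(red(c),p);print(n,ce,st)
    # top-face centre: scene: near top of blob
    q=ce if n=='top' else (st[0]+st[2]/2-.5,st[1]+1.5)
    print(n,plane(c,*q,112).round(1),*[np.round(x,1) for x in tri(w,e,c,q)])
ce,st,m=comp(R0,(264,248));p=P[m];print('stop',ce,st,p.min(0).round(1),p.max(0).round(1),np.median(p,0))
th=np.radians(-5.16);c,sn=np.cos(th),np.sin(th);Rf=np.array([[c,-sn],[sn,c]])
piv=np.array([574.2,115.6])-Rf@[0,85];print('pivot',piv)
# pivot check
pm=(z>96)&(z<106)&(np.hypot(P[...,0]-piv[0],P[...,1]-piv[1])<25);print('pivot cloud',P[pm].mean(0),pm.sum())
def ang(xy): d=Rf.T@(np.array(xy)-piv);return np.arctan2(d[1],d[0]),np.hypot(*d)
print('knob ang/r',ang(plane(w,*e,112)[:2]),'swing',ang(plane(w,*e,112)[:2])[0]+2.771)
tp=p[p[:,2]>np.median(p[:,2])-3]; A=np.array([ang(x[:2]) for x in tp]);print('stop ang as swing',np.percentile(A[:,0],[2,50,98])+2.771,np.percentile(A[:,1],[2,98]))
cv2.imwrite('pics/j.png',cv2.resize(w['color'][170:280,190:330],None,fx=5,fy=5,interpolation=cv2.INTER_CUBIC))
```

```text
knob top px [151.31690141 241.76760563] 426 [467.93275151  35.41052344 111.64623087] plane112 [468.10539426  35.62676268 112.        ]
top [228.02439024 223.26829268] [225 220   7   7  41]
top [462.1  33.1 112. ] [463.6  32.5 104.3] 2.3
scene [244.47272727 165.03636364] [241 160   7  13  55]
scene [472.   29.2 112. ] [466.3  33.7 108. ] 0.4
stop [262.42021277 247.45744681] [257 238  12  20 188] [563.1 -27.3  33. ] [576.9 149.1 333.5] [569.40976937 -14.1827714   51.48397646]
pivot [566.55532953  30.9444685 ]
pivot cloud [nan nan nan] 0
knob ang/r (np.float64(-3.0990580079113332), np.float64(98.56121768655335)) swing -0.3280580079113333
stop ang as swing [1.22447454 1.35459703 1.47890408] [42.73271498 58.15446971]<stdin>:16: RuntimeWarning: Mean of empty slice.
  ret = um.true_divide(
```

View pics/j.png

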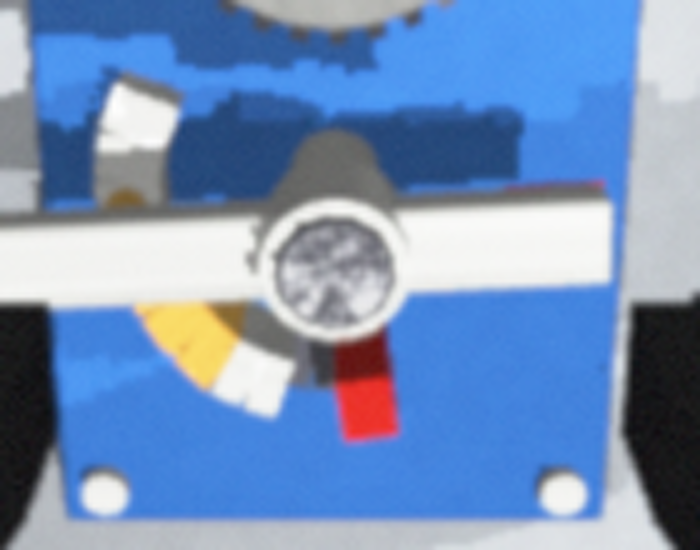

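```bash
python3 -m inch '[{"delta_pos":[-9.5,-25,0],"dr":[0,0,0],"fingers":0.6},{"delta_pos":[-9.5,-25,0],"dr":[0,0,0],"fingers":0.6},{"delta_pos":[-9.5,-25,0],"dr":[0,0,0],"fingers":0.6},{"delta_pos":[-9.3,-24.6,0],"dr":[0,0,0],"fingers":0.6},{"delta_pos":[0,0,0],"dr":[0,0,0.117],"fingers":0.6},{"delta_pos":[0,0,0],"dr":[0,0,0.117],"fingers":0.6},{"delta_pos":[0,0,0],"dr":[0,0,0.117],"fingers":0.6},{"delta_pos":[0,0,0],"dr":[0,0,0.117],"fingers":0.6}]' 18
python3 -m inch '[{"delta_pos":[0,0,0],"dr":[0,0,0.117],"fingers":0.6},{"delta_pos":[0,0,0],"dr":[0,0,0.117],"fingers":0.6},{"delta_pos":[0,0,0],"dr":[0,0,0.117],"fingers":0.6},{"delta_pos":[0,0,0],"dr":[0,0,0.117],"fingers":0.6},{"delta_pos":[0,0,0],"dr":[0,0,0.117],"fingers":0.6},{"delta_pos":[0,0,0],"dr":[0,0,0.117],"fingers":0.6},{"delta_pos":[0,0,0],"dr":[0,0,0.117],"fingers":0.6},{"delta_pos":[0,0,0],"dr":[0,0,0.117],"fingers":0.6}]'
python3 -m inch '[{"delta_pos":[0,0,0],"dr":[0,0,0.117],"fingers":0.6},{"delta_pos":[0,0,0],"dr":[0,0,0],"fingers":0.6},{"delta_pos":[0,0,0],"dr":[0,0,0],"fingers":0.6},{"delta_pos":[0,0,0],"dr":[0,0,0],"fingers":0.6},{"delta_pos":[0,0,0],"dr":[0,0,0],"fingers":0.6},{"delta_pos":[0,0,0],"dr":[0,0,0],"fingers":0.6},{"delta_pos":[0,0,0],"dr":[0,0,0],"fingers":0.6},{"delta_pos":[0,0,0],"dr":[0,0,0],"fingers":0.6}]'
python3 - <<'E'
from fx import *
w=shot('wrist','k.png');to_tool([467.5,36,92],-92.7)
P=cloud(w);z=P[...,2];m=red(w)&(z>104)&(z<120);print(m.sum(),P[m].mean(0) if m.any() else 0)
if m.any():
    v,u=np.nonzero(m);print(u.mean(),v.mean(),plane(w,u.mean(),v.mean(),112))
E
```

```text
clock: 13.78
eef_pos: [467.8, 39.2, 185.6]
ee_rot: [-2.749, -1.518, -0.002]
contact_force: [-1.1, -0.1, 1.1]
opening: 0.399
clock: 14.45
eef_pos: [467.9, 39.5, 185.4]
ee_rot: [-3.138, -0.115, -0.0]
contact_force: [0.5, 0.4, -0.7]
opening: 0.4
clock: 15.12
eef_pos: [467.7, 37.7, 185.4]
ee_rot: [-3.141, 0.062, -0.0]
contact_force: [-0.8, -0.5, 0.0]
opening: 0.4
clk 15.17 tcp [467.7  37.7 185.3] F [ 0.   0.6 -0.8] open 0.399
tilt 0.02 yaw -92.3 shift [-0.1  1.7 93.3]
dr_z total 0.0071
532 [468.2305024   33.8692459  111.30444522]
262.1898496240602 199.6109022556391 [468.51745722  33.87034587 112.        ]
```

```bash
python3 -m inch '[{"delta_pos":[0,3,15],"dr":[0,0,0],"fingers":0.6},{"delta_pos":[0,0,25],"dr":[0,0,0],"fingers":0.6},{"delta_pos":[0,0,15],"dr":[0,0,0],"fingers":0.6},{"delta_pos":[0,0,10],"dr":[0,0,0],"fingers":0.6},{"delta_pos":[0,0,10],"dr":[0,0,0],"fingers":0.6},{"delta_pos":[0,0,10],"dr":[0,0,0],"fingers":0.6},{"delta_pos":[0,0,8],"dr":[0,0,0],"fingers":0.6},{"delta_pos":[0,0,0],"dr":[0,0,0],"fingers":0.6}]'
python3 -m inch '[{"delta_pos":[0,1,0],"dr":[0,0,0],"fingers":0.6},{"delta_pos":[0,1,0],"dr":[0,0,0],"fingers":0.6},{"delta_pos":[0,1,0],"dr":[0,0,0],"fingers":0.6},{"delta_pos":[0,1,0],"dr":[0,0,0],"fingers":0.6},{"delta_pos":[0,1,0],"dr":[0,0,0],"fingers":0.6},{"delta_pos":[0,1,0],"dr":[0,0,0],"fingers":0.6},{"delta_pos":[0,0,0],"dr":[0,0,0],"fingers":0.6},{"delta_pos":[0,0,0],"dr":[0,0,0],"fingers":0.6}]'
python3 - <<'E'
from fx import *
to_tool([467.5,36,92],-92.7)
w=shot('wrist');P=cloud(w);z=P[...,2];m=red(w)&(z>104)&(z<120);v,u=np.nonzero(m);print(m.sum(),plane(w,u.mean(),v.mean(),112))
E
```

```text
clock: 15.83
eef_pos: [466.9, 34.7, 91.2]
ee_rot: [-3.141, 0.063, 0.003]
contact_force: [-0.9, -0.0, 1.3]
opening: 0.401
clock: 16.5
eef_pos: [467.3, 28.7, 92.4]
ee_rot: [-3.141, 0.063, -0.0]
contact_force: [0.3, -0.7, -0.6]
opening: 0.405
clk 16.5 tcp [467.3  28.7  92.4] F [ 0.3 -0.7 -0.6] open 0.405
tilt 0.01 yaw -92.31 shift [-0.1 -7.3  0.4]
dr_z total 0.0068
1355 [469.77716528  33.46283011 112.        ]
```

```bash
python3 -m inch '[{"delta_pos":[0,0,0],"dr":[0,0,-0.06],"fingers":0.6},{"delta_pos":[0.1,4,0],"dr":[0,0,-0.04],"fingers":0.6},{"delta_pos":[0.18,6,0],"dr":[0,0,-0.06],"fingers":0.6},{"delta_pos":[0.18,6,0],"dr":[0,0,-0.06],"fingers":0.6},{"delta_pos":[0.18,6,0],"dr":[0,0,-0.06],"fingers":0.6},{"delta_pos":[0.18,6,0],"dr":[0,0,-0.06],"fingers":0.6},{"delta_pos":[0.18,6,0],"dr":[0,0,-0.06],"fingers":0.6},{"delta_pos":[0.18,6,0],"dr":[0,0,-0.06],"fingers":0.6}]'
cat >> fx.py <<'E'
piv=np.array([567.,31.3])
def sw():
    s=robot.read_state();M=rot(s['ee_rot']);d=s['eef_pos'][:2]-piv;a=np.arctan2(d[1],d[0]);off=(s['opening']*88-24)/2
    F=M.T@np.array(s['contact_force']);yaw=np.arctan2(M[1,1],M[0,1])
    # knob centre if trailing pad touches
    k=s['eef_pos'][:2]-off*M[:2,1]-piv;q=np.arctan2(k[1],k[0])
    print('clk',round(s['clock'],2),'tcp',s['eef_pos'].round(1),'r',np.hypot(*d).round(1),'yaw-tangent',(np.degrees(yaw-a-np.pi/2)%360).round(1),'Ftool',F.round(1),'open mm',(s['opening']*88).round(1),'swing',((q+.09+2.771+np.pi)%(2*np.pi)-np.pi).round(3),'rk',np.hypot(*k).round(1),'q7',s['q'][6].round(2))
E
python3 -c "
from fx import *
sw()"
```

```text
clock: 17.22
eef_pos: [474.9, -8.7, 92.2]
ee_rot: [-3.068, -0.66, 0.003]
contact_force: [-0.6, 5.8, 4.5]
opening: 0.401Traceback (most recent call last):
  File "<string>", line 3, in <module>
    sw()
    ~~^^
  File "fx.py", line 19, in sw
    print('clk',round(s['clock'],2),'tcp',s['eef_pos'].round(1),'r',np.hypot(*d).round(1),'yaw-tangent',(np.degrees(yaw-a-np.pi/2)%360).round(1),'Ftool',F.round(1),'open mm',(s['opening']*88).round(1),'swing',((q+.09+2.771+np.pi)%(2*np.pi)-np.pi).round(3),'rk',np.hypot(*k).round(1),'q7',s['q'][6].round(2))
                                                                                                                                                                              ^^^^^^^^^^^^^^^^^^^^^^^
AttributeError: 'float' object has no attribute 'round'
```

```bash
sed -i "s/(s\['opening'\]\*88).round(1)/round(float(s['opening'])*88,1)/" fx.py
python3 -m inch '[{"delta_pos":[0.2,6,0],"dr":[0,0,-0.06],"fingers":0.6},{"delta_pos":[0.2,6,0],"dr":[0,0,-0.06],"fingers":0.6},{"delta_pos":[0.2,6,0],"dr":[0,0,-0.06],"fingers":0.6},{"delta_pos":[0.2,6,0],"dr":[0,0,-0.06],"fingers":0.6},{"delta_pos":[0.2,6,0],"dr":[0,0,-0.06],"fingers":0.6},{"delta_pos":[0.2,6,0],"dr":[0,0,-0.06],"fingers":0.6},{"delta_pos":[0,0,0],"dr":[0,0,0],"fingers":0.6},{"delta_pos":[0,0,0],"dr":[0,0,0],"fingers":0.6}]'
python3 -c "
from fx import *
sw()"
```

```text
clock: 17.88
eef_pos: [493.9, -38.2, 92.1]
ee_rot: [-2.902, -1.194, 0.006]
contact_force: [-4.2, 3.0, 2.5]
opening: 0.403
clk 17.88 tcp [493.9 -38.2  92.1] r 100.8 yaw-tangent 1.2 Ftool [-0.8 -5.1 -2.4] open mm 35.4 swing 0.423 rk 101.1 q7 -0.41
```

```bash
python3 -m inch '[{"delta_pos":[0.3,6,0],"dr":[0,0,-0.06],"fingers":0.6},{"delta_pos":[0.3,6,0],"dr":[0,0,-0.06],"fingers":0.6},{"delta_pos":[0.3,6,0],"dr":[0,0,-0.06],"fingers":0.6},{"delta_pos":[0.3,6,0],"dr":[0,0,-0.06],"fingers":0.6},{"delta_pos":[0.3,6,0],"dr":[0,0,-0.06],"fingers":0.6},{"delta_pos":[0.3,6,0],"dr":[0,0,-0.06],"fingers":0.6},{"delta_pos":[0,0,0],"dr":[0,0,0],"fingers":0.6},{"delta_pos":[0,0,0],"dr":[0,0,0],"fingers":0.6}]'
python3 - <<'E'
from fx import *
sw()
w=shot('wrist');P=cloud(w);z=P[...,2];m=red(w)&(z>100)&(z<128);v,u=np.nonzero(m);print(m.sum(),np.percentile(z[m],[50,80]))
p=plane(w,u.mean(),v.mean(),np.median(z[m]));print(p)
E
```

```text
clock: 18.55
eef_pos: [527.0, -60.1, 92.3]
ee_rot: [2.646, 1.691, 0.002]
contact_force: [-0.3, -0.1, 0.1]
opening: 0.401
clk 18.55 tcp [527.  -60.1  92.3] r 99.8 yaw-tangent 358.8 Ftool [-0.2 -0.2 -0.1] open mm 35.3 swing 0.821 rk 99.8 q7 -0.19
1955 [120.17714207 121.00014701]
[523.17523363 -53.15881955 120.17714207]
```

```bash
python3 -m inch '[{"delta_pos":[0.1,5,0],"dr":[0,0,-0.05],"fingers":0.6},{"delta_pos":[0.1,5,0],"dr":[0,0,-0.05],"fingers":0.6},{"delta_pos":[0.1,3,0],"dr":[0,0,-0.03],"fingers":0.6},{"delta_pos":[0,2,0],"dr":[0,0,-0.02],"fingers":0.6},{"delta_pos":[0,2,0],"dr":[0,0,-0.02],"fingers":0.6},{"delta_pos":[0,1,0],"dr":[0,0,-0.01],"fingers":0.6},{"delta_pos":[0,1,0],"dr":[0,0,-0.01],"fingers":0.6},{"delta_pos":[0,0,0],"dr":[0,0,0],"fingers":0.6}]' 15
python3 -c "
from fx import *
sw()"
```

```text
clock: 19.27
eef_pos: [544.4, -65.9, 92.3]
ee_rot: [2.472, 1.938, 0.001]
contact_force: [-0.9, -0.5, 0.5]
opening: 0.399
clk 19.27 tcp [544.4 -65.9  92.3] r 99.8 yaw-tangent 359.3 Ftool [-0.7 -0.7 -0.5] open mm 35.1 swing 1.006 rk 99.9 q7 -0.07
```

```bash
python3 -m inch '[{"delta_pos":[0,1,0],"dr":[0,0,-0.01],"fingers":0.6},{"delta_pos":[0,1,0],"dr":[0,0,-0.01],"fingers":0.6},{"delta_pos":[0,1,0],"dr":[0,0,-0.01],"fingers":0.6},{"delta_pos":[0,1,0],"dr":[0,0,-0.01],"fingers":0.6},{"delta_pos":[0,1,0],"dr":[0,0,-0.01],"fingers":0.6},{"delta_pos":[0,1,0],"dr":[0,0,-0.01],"fingers":0.6},{"delta_pos":[0,0,0],"dr":[0,0,0],"fingers":0.6},{"delta_pos":[0,0,0],"dr":[0,0,0],"fingers":0.6}]'
python3 -c "
from fx import *
sw()"
```

```text
clock: 19.93
eef_pos: [550.1, -67.2, 92.3]
ee_rot: [2.413, 2.011, 0.001]
contact_force: [-0.0, 1.0, 0.2]
opening: 0.398
clk 19.93 tcp [550.1 -67.2  92.3] r 100.0 yaw-tangent 359.4 Ftool [ 0.9 -0.2 -0.2] open mm 35.0 swing 1.065 rk 100.0 q7 -0.04
```

```bash
python3 -m inch '[{"delta_pos":[0,1,0],"dr":[0,0,-0.01],"fingers":0.6},{"delta_pos":[0,1,0],"dr":[0,0,-0.01],"fingers":0.6},{"delta_pos":[0,1,0],"dr":[0,0,-0.01],"fingers":0.6},{"delta_pos":[0,0.5,0],"dr":[0,0,-0.005],"fingers":0.6},{"delta_pos":[0,0.5,0],"dr":[0,0,-0.005],"fingers":0.6},{"delta_pos":[0,0,0],"dr":[0,0,0],"fingers":0.6},{"delta_pos":[0,0,0],"dr":[0,0,0],"fingers":0.6},{"delta_pos":[0,0,0],"dr":[0,0,0],"fingers":0.6}]'
python3 -c "
from fx import *
sw()"
```

```text
clock: 20.6
eef_pos: [553.9, -67.8, 92.3]
ee_rot: [2.372, 2.059, 0.0]
contact_force: [-0.4, 0.1, -1.1]
opening: 0.397
clk 20.6 tcp [553.9 -67.8  92.3] r 100.0 yaw-tangent 359.5 Ftool [ 0.  -0.4  1.1] open mm 34.9 swing 1.104 rk 100.1 q7 -0.01
```

```bash
python3 -m inch '[{"delta_pos":[0,0.7,0],"dr":[0,0,-0.007],"fingers":0.6},{"delta_pos":[0,0.7,0],"dr":[0,0,-0.007],"fingers":0.6},{"delta_pos":[0,0.6,0],"dr":[0,0,-0.006],"fingers":0.6},{"delta_pos":[0,0.5,0],"dr":[0,0,-0.005],"fingers":0.6},{"delta_pos":[0,0.5,0],"dr":[0,0,-0.005],"fingers":0.6},{"delta_pos":[0,0,0],"dr":[0,0,0],"fingers":0.6},{"delta_pos":[0,0,0],"dr":[0,0,0],"fingers":0.6},{"delta_pos":[0,0,0],"dr":[0,0,0],"fingers":0.6}]'
python3 -c "
from fx import *
sw()"
```

```text
clock: 21.27
eef_pos: [556.7, -68.2, 92.3]
ee_rot: [-2.341, -2.095, 0.0]
contact_force: [-2.2, -0.1, 0.3]
opening: 0.398
clk 21.27 tcp [556.7 -68.2  92.3] r 100.0 yaw-tangent 359.5 Ftool [-0.3 -2.2 -0.3] open mm 35.0 swing 1.132 rk 100.1 q7 0.01
```

```bash
python3 -m inch '[{"delta_pos":[0,0.5,0],"dr":[0,0,-0.005],"fingers":0.6},{"delta_pos":[0,0.5,0],"dr":[0,0,-0.005],"fingers":0.6},{"delta_pos":[0,0.5,0],"dr":[0,0,-0.005],"fingers":0.6},{"delta_pos":[0,0,0],"dr":[0,0,0],"fingers":0.6},{"delta_pos":[0,0,0],"dr":[0,0,0],"fingers":0.6},{"delta_pos":[0,0,0],"dr":[0,0,0],"fingers":0.6},{"delta_pos":[0,0,0],"dr":[0,0,0],"fingers":0.6},{"delta_pos":[0,0,0],"dr":[0,0,0],"fingers":0.6}]'
python3 -c "
from fx import *
sw()"
```

```text
clock: 21.93
eef_pos: [557.7, -68.2, 92.2]
ee_rot: [-2.325, -2.112, 0.001]
contact_force: [-4.3, 0.9, 0.6]
opening: 0.398
clk 21.93 tcp [557.7 -68.2  92.2] r 99.9 yaw-tangent 359.8 Ftool [ 0.5 -4.4 -0.6] open mm 35.0 swing 1.142 rk 100.1 q7 0.01
```

```bash
python3 -m inch '[{"delta_pos":[0,0.5,0],"dr":[0,0,0],"fingers":0.6},{"delta_pos":[0,0.3,0],"dr":[0,0,0],"fingers":0.6},{"delta_pos":[0,0,0],"dr":[0,0,0],"fingers":0.6},{"delta_pos":[0,0,0],"dr":[0,0,0],"fingers":0.6},{"delta_pos":[0,0,0],"dr":[0,0,0],"fingers":0.6},{"delta_pos":[0,0,0],"dr":[0,0,0],"fingers":0.6},{"delta_pos":[0,0,0],"dr":[0,0,0],"fingers":0.6},{"delta_pos":[0,0,0],"dr":[0,0,0],"fingers":0.6}]'
python3 -c "
from fx import *
sw()"
```

```text
clock: 22.6
eef_pos: [558.1, -68.4, 92.2]
ee_rot: [-2.324, -2.111, 0.002]
contact_force: [-5.0, 1.2, 1.6]
opening: 0.404
clk 22.6 tcp [558.1 -68.4  92.2] r 100.1 yaw-tangent 359.6 Ftool [ 0.8 -5.1 -1.6] open mm 35.5 swing 1.144 rk 100.2 q7 0.01
```

```bash
python3 -m inch '[{"delta_pos":[0,-2,0],"dr":[0,0,0],"fingers":0.6},{"delta_pos":[0,-2,0],"dr":[0,0,0],"fingers":0.6},{"delta_pos":[0,-2.3,0],"dr":[0,0,0],"fingers":0.6},{"delta_pos":[0,0,0],"dr":[0,0,0],"fingers":0.6},{"delta_pos":[0,0,-10],"dr":[0,0,0],"fingers":0.6},{"delta_pos":[0,0,-15],"dr":[0,0,0],"fingers":0.6},{"delta_pos":[0,0,-15],"dr":[0,0,0],"fingers":0.6},{"delta_pos":[0,0,-6],"dr":[0,0,0],"fingers":0.6}]'
python3 -m inch '[{"delta_pos":[0,0,0],"dr":[0,0,0],"fingers":1},{"delta_pos":[0,0,0],"dr":[0,0,0],"fingers":1},{"delta_pos":[0,0,0],"dr":[0,0,0],"fingers":1},{"delta_pos":[0,0,0],"dr":[0,0,0],"fingers":1},{"delta_pos":[0,0,0],"dr":[0,0,0],"fingers":1},{"delta_pos":[0,0,0],"dr":[0,0,0],"fingers":1},{"delta_pos":[0,0,0],"dr":[0,0,0],"fingers":1},{"delta_pos":[0,0,0],"dr":[0,0,0],"fingers":1}]'
python3 - <<'E'
from fx import *
sw()
w=shot('wrist','l.png');P=cloud(w);z=P[...,2];m=red(w)&(z>100)&(z<128);v,u=np.nonzero(m);print(m.sum(),np.percentile(z[m],[20,50,80,95]))
print(plane(w,u.mean(),v.mean(),np.median(z[m])))
s=shot('scene');t=shot('top');cv2.imwrite('pics/m.png',np.hstack([cv2.resize(w['color'],(400,300)),cv2.resize(s['color'][130:250,180:340],(400,300),interpolation=cv2.INTER_CUBIC)]))
E
```

```text
clock: 23.27
eef_pos: [554.6, -68.1, 140.8]
ee_rot: [2.323, 2.11, 0.005]
contact_force: [-0.0, -0.2, -0.5]
opening: 0.4
clock: 23.93
eef_pos: [552.7, -67.8, 138.1]
ee_rot: [-2.325, -2.112, 0.0]
contact_force: [0.4, 0.7, 0.7]
opening: 0.009
clk 23.93 tcp [552.7 -67.8 138.1] r 100.1 yaw-tangent 2.7 Ftool [ 0.7  0.3 -0.7] open mm 0.8 swing 1.262 rk 100.2 q7 0.01
632 [109.27324103 119.09654743 120.85798294 121.60111628]
[551.22258449 -59.11583234 119.09654743]
```

View pics/m.png

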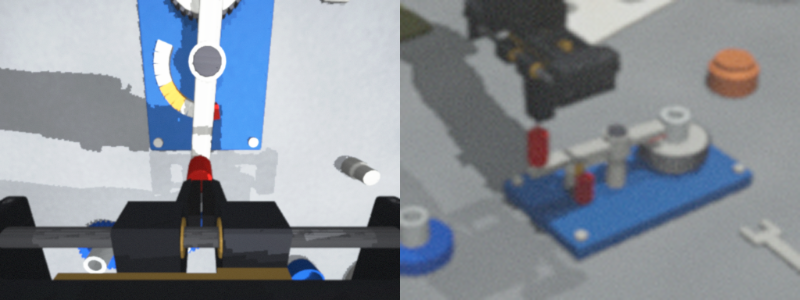

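The fingers are closed above the knob, which is at (200,170) in the left half. The bar lies along the line to the gear, with the follower next to the red stop. Now I press down.

```bash
python3 -m inch '[{"delta_pos":[0,-0.5,5],"dr":[0,0,0],"fingers":1},{"delta_pos":[0,0,5],"dr":[0,0,0],"fingers":1},{"delta_pos":[0,0,3],"dr":[0,0,0],"fingers":1},{"delta_pos":[0,0,1],"dr":[0,0,0],"fingers":1},{"delta_pos":[0,0,1],"dr":[0,0,0],"fingers":1},{"delta_pos":[0,0,1],"dr":[0,0,0],"fingers":1},{"delta_pos":[0,0,1],"dr":[0,0,0],"fingers":1},{"delta_pos":[0,0,0],"dr":[0,0,0],"fingers":1}]'
python3 -m inch '[{"delta_pos":[0,0,1],"dr":[0,0,0],"fingers":1},{"delta_pos":[0,0,1],"dr":[0,0,0],"fingers":1},{"delta_pos":[0,0,1],"dr":[0,0,0],"fingers":1},{"delta_pos":[0,0,0],"dr":[0,0,0],"fingers":1},{"delta_pos":[0,0,0],"dr":[0,0,0],"fingers":1},{"delta_pos":[0,0,0],"dr":[0,0,0],"fingers":1},{"delta_pos":[0,0,0],"dr":[0,0,0],"fingers":1},{"delta_pos":[0,0,0],"dr":[0,0,0],"fingers":1}]'
python3 -c "
from fx import *
sw()"
```

```text
clock: 24.75
eef_pos: [552.3, -67.7, 121.2]
ee_rot: [-2.325, -2.112, -0.0]
contact_force: [-0.2, -0.1, 0.9]
opening: 0.003
clock: 25.42
eef_pos: [552.3, -67.9, 118.4]
ee_rot: [2.325, 2.112, 0.0]
contact_force: [-1.0, -1.0, 2.3]
opening: 0.006
clk 25.42 tcp [552.3 -67.9 118.4] r 100.3 yaw-tangent 2.9 Ftool [-1.1 -0.9 -2.3] open mm 0.5 swing 1.261 rk 100.4 q7 0.01
```

```bash
python3 -m inch '[{"delta_pos":[0,0,1.2],"dr":[0,0,0],"fingers":1},{"delta_pos":[0,0,1.2],"dr":[0,0,0],"fingers":1},{"delta_pos":[0,0,1.2],"dr":[0,0,0],"fingers":1},{"delta_pos":[0,0,1.2],"dr":[0,0,0],"fingers":1},{"delta_pos":[0,0,0],"dr":[0,0,0],"fingers":1},{"delta_pos":[0,0,0],"dr":[0,0,0],"fingers":1},{"delta_pos":[0,0,0],"dr":[0,0,0],"fingers":1},{"delta_pos":[0,0,0],"dr":[0,0,0],"fingers":1}]'
python3 -c "
from fx import *
sw()"
```

```text
clock: 26.08
eef_pos: [552.3, -67.1, 113.3]
ee_rot: [-2.324, -2.112, -0.001]
contact_force: [-0.1, -0.4, 0.9]
opening: 0.006
clk 26.08 tcp [552.3 -67.1 113.3] r 99.5 yaw-tangent 3.0 Ftool [-0.4 -0.1 -0.9] open mm 0.5 swing 1.26 rk 99.6 q7 0.01
```

```bash
python3 -m inch '[{"delta_pos":[0,0,1.2],"dr":[0,0,0],"fingers":1},{"delta_pos":[0,0,1.2],"dr":[0,0,0],"fingers":1},{"delta_pos":[0,0,1.2],"dr":[0,0,0],"fingers":1},{"delta_pos":[0,0,1.2],"dr":[0,0,0],"fingers":1},{"delta_pos":[0,0,0.6],"dr":[0,0,0],"fingers":1},{"delta_pos":[0,0,0.6],"dr":[0,0,0],"fingers":1},{"delta_pos":[0,0,0],"dr":[0,0,0],"fingers":1},{"delta_pos":[0,0,0],"dr":[0,0,0],"fingers":1}]'
python3 -c "
from fx import *
sw()"
```

```text
clock: 26.75
eef_pos: [552.3, -67.5, 107.4]
ee_rot: [-2.325, -2.112, -0.0]
contact_force: [0.4, 1.4, 2.2]
opening: 0.006
clk 26.75 tcp [552.3 -67.5 107.4] r 99.9 yaw-tangent 3.0 Ftool [ 1.4  0.2 -2.2] open mm 0.5 swing 1.26 rk 100.0 q7 0.01
```

```bash
python3 -m inch '[{"delta_pos":[0,0,0.5],"dr":[0,0,0],"fingers":1},{"delta_pos":[0,0,0.5],"dr":[0,0,0],"fingers":1},{"delta_pos":[0,0,0.5],"dr":[0,0,0],"fingers":1},{"delta_pos":[0,0,0.5],"dr":[0,0,0],"fingers":1},{"delta_pos":[0,0,0],"dr":[0,0,0],"fingers":1},{"delta_pos":[0,0,0],"dr":[0,0,0],"fingers":1},{"delta_pos":[0,0,0],"dr":[0,0,0],"fingers":1},{"delta_pos":[0,0,0],"dr":[0,0,0],"fingers":1}]'
python3 -c "
from fx import *
sw()"
```

```text
clock: 27.42
eef_pos: [552.3, -67.7, 105.6]
ee_rot: [-2.325, -2.112, -0.0]
contact_force: [-1.2, 0.9, 4.3]
opening: 0.004
clk 27.42 tcp [552.3 -67.7 105.6] r 100.1 yaw-tangent 2.9 Ftool [ 0.8 -1.3 -4.3] open mm 0.4 swing 1.261 rk 100.2 q7 0.01
```

```bash
python3 -m inch '[{"delta_pos":[0,0,0.5],"dr":[0,0,0],"fingers":1},{"delta_pos":[0,0,0.4],"dr":[0,0,0],"fingers":1},{"delta_pos":[0,0,0],"dr":[0,0,0],"fingers":1},{"delta_pos":[0,0,0],"dr":[0,0,0],"fingers":1},{"delta_pos":[0,0,0],"dr":[0,0,0],"fingers":1},{"delta_pos":[0,0,0],"dr":[0,0,0],"fingers":1},{"delta_pos":[0,0,0],"dr":[0,0,0],"fingers":1},{"delta_pos":[0,0,0],"dr":[0,0,0],"fingers":1}]'
python3 -c "
from fx import *
sw()"
```

```text
clock: 28.08
eef_pos: [552.4, -68.0, 105.1]
ee_rot: [2.325, 2.112, 0.0]
contact_force: [-1.1, 0.4, 7.8]
opening: 0.01
clk 28.08 tcp [552.4 -68.  105.1] r 100.3 yaw-tangent 2.8 Ftool [ 0.3 -1.1 -7.8] open mm 0.9 swing 1.259 rk 100.4 q7 0.01
```

The force rises at z of about 105, so the handle is home. I back off and check.

```bash
python3 -m inch '[{"delta_pos":[0,0,-3],"dr":[0,0,0],"fingers":1},{"delta_pos":[0,0,-10],"dr":[0,0,0],"fingers":1},{"delta_pos":[0,0,-20],"dr":[0,0,0],"fingers":1},{"delta_pos":[0,0,-30],"dr":[0,0,0],"fingers":1},{"delta_pos":[0,0,-25],"dr":[0,0,0],"fingers":1},{"delta_pos":[0,0,-10],"dr":[0,0,0],"fingers":1},{"delta_pos":[0,0,0],"dr":[0,0,0],"fingers":1},{"delta_pos":[0,0,0],"dr":[0,0,0],"fingers":1}]'
python3 - <<'E'
from fx import *
sw()
w=shot('wrist');s=shot('scene');t=shot('top')
P=cloud(w);z=P[...,2]
m=red(w)&(z>90)&(z<128);v,u=np.nonzero(m);zt=z[m];print('knob',m.sum(),np.percentile(zt,[50,80,95]))
h=m&(z>np.percentile(zt,90)-4);v,u=np.nonzero(h);k=plane(w,u.mean(),v.mean(),106)[:2];d=k-np.array([566.4,30.8]);print('knob top',k,'r',np.hypot(*d),'swing',np.arctan2(d[1],d[0])+.09+2.771)
for a,b in((70,95),(42,58)):
    g=(z>a)&(z<b)&(np.hypot(P[...,0]-574,P[...,1]-115.5)<46)&(P[...,1]>98);p=P[g]
    if len(p): print('gear z',len(p),np.median(p[:,2]),p.min(0).round(),p.max(0).round())
cv2.imwrite('pics/n.png',np.hstack([cv2.resize(w['color'],(400,300)),cv2.resize(s['color'][130:250,180:340],(400,300),interpolation=cv2.INTER_CUBIC)]))
t0=pickle.load(open('c0.pkl','rb'))['top']['color'];dd=cv2.absdiff(t0,t['color']).max(2)
for n,(x,y) in dict(drum=(141,221),jar=(110,162),wrench=(213,130),socket=(279,136),cap=(337,157),sdr=(390,186)).items(): print(n,np.percentile(dd[y-16:y+17,x-16:x+17],[50,99]))
E
```

```text
clock: 28.75
eef_pos: [552.1, -67.8, 202.5]
ee_rot: [2.325, 2.112, 0.0]
contact_force: [0.0, 0.1, -0.4]
opening: 0.004
clk 28.75 tcp [552.1 -67.8 202.5] r 100.2 yaw-tangent 3.0 Ftool [0.1 0.  0.4] open mm 0.3 swing 1.259 rk 100.3 q7 0.01
knob 460 [105.7827289  106.42269213 106.99404505]
knob top [550.05503511 -67.01812643] r 99.1743098526157 swing 1.124637819960518
gear z 24 73.00975177515815 [562.  98.  70.] [583. 101.  80.]
gear z 664 51.67141142027819 [532.  98.  42.] [615. 110.  58.]
drum [ 9. 16.]
jar [10. 17.]
wrench [10. 17.]
socket [10.   75.12]
cap [ 9.   15.12]
sdr [ 9. 16.]
```

View pics/n.png

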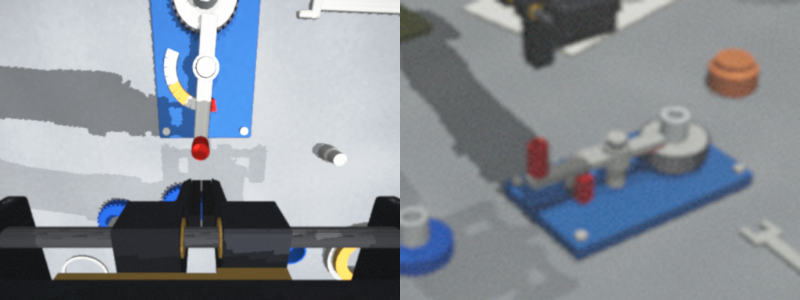

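```bash
python3 -c "
from h import *
print(robot.close_job())"
```

```text
the job is handed in; nothing more can be done
None
```

The gear is on the post, the clamp is closed over it in the low notch, and the job is handed in at about 29 s of the 72 s allowed. No verdict was reported.

**Gear:** I picked up the steel gear by its hub, leaving the blue look-alikes alone, and lowered it onto the brass post by feel before letting go. Straight after release its disc top measured z 51.8 mm (52 expected), level to within about 0.01 rad, and its centre was within about 0.5 mm of the seat. With the clamp closed the disc still measured 51.7 mm. Only part of the gear was visible then, so I did not re-measure its centre.

**Clamp:** I pushed the knob up the cam until it met the stop at a swing of about 1.14 rad, with a push of about 5 N. I then pressed it down with at most about 8 N until it bottomed. The knob top now measures about 106 mm, which is a lift of about -6 mm, at a swing of about 1.12 rad. The gripper is clear of everything, with no contact force.

**Disagreements and loose ends:**
- The fixture's screws put the post about 2.5 mm away from where the step and post themselves measured. I used the step and post, and the gear went down without jamming.
- Estimates of the knob's position differed by a few mm between the cameras, so I relied on touch there.
- The before-and-after overhead comparison showed no change at the drum, jar, wrench, cap or screwdriver. A few pixels changed by the socket. The arm never came near it, so I took that for shadow and did not check further.

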